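# Set the breaker stop gauge to its index

### The arm

A 7-joint arm with a two-finger parallel gripper is mounted at the origin on the work surface. World frame = base frame: x ahead of the robot, y to its left, z up, the work surface at z = 0. Lengths are in m, angles in rad, forces in N, time in s.
With the tool pointing down it reaches from about 0.35 to 0.9 m from the base axis. Payload 19.9 kg.
Tool frame: the origin (TCP) lies at the very end of the fingers, on their centre line; the grasp point (between the pads) lies 19 mm behind it; z points along the fingers, y is the line along which they close (so a half turn about z gives the same grasp; the last joint's range is limited). The gripper opens to 94 mm and grips with 3 to 60 N. Pads are 16 mm wide; open, the fingers measure 119 mm over their backs; the gripper's body (75 mm by 177 mm) begins 78 mm behind the grasp point.
Start: joints at [-1.306, 0.417, -0.01, 1.614, 0.005, 1.111, -0.053], TCP at [0.188, 0.596, 0.205] pointing down, gripper open.
Joint ranges: [-2.81, 2.81], [-0.39, 2.02], [-1.27, 1.25], [0.06, 2.57], [-1.19, 4.33], [0.19, 2], [-2.82, 2.82]. Speed limits (rad/s): [1.89, 1.89, 2.39, 2.39, 3.01, 3.01, 3.01].

### API

Orientations are given as a unit quaternion [x, y, z, w].
In Python, from workcell import manip gives the robot as it stands.
- The arm moves only by the shell command python3 -m jog 'ROWS' [FORCE]. ROWS is a JSON object of lists of equal length, an entry for each row: "delta_rot": the turn, a rotation vector about the tool's x, y, z in degrees, a list of three; "slide": the shift along the tool's x, y, z in cm, a list of three; "gripper": the closure, from -1 (fully open) to 1 (shut). In form: {"delta_rot": [[ax, ay, az], ...], "slide": [[dx, dy, dz], ...], "gripper": [gripper, ...]}. A call has exactly 8 rows; each row is the pose to reach, as a shift and turn from the pose commanded when the call began, along the tool's axes at that moment; what a row does not reach only later rows make up. A row lasts 1/10 s, in which the tool goes at most 50 mm and 8.59 degrees, less where a joint would pass 70% of its speed; a pose out of reach is approached as far as the arm can. A call with a gripper value outside its range is refused whole. The fingers move at their own pace and stop on an object; FORCE is the grip in N (left out, the last holds). Time passes only in rows, so rows that repeat a pose let the fingers close, or fill a call up. It gives the time, the measured TCP pose, the force, the opening and the grip force at its end, in the units of the state.
- manip.read_state(): the state, without advancing time (a new reading comes with each control period).
- manip.grab_frame(name): name is "scene" or "top"; returns a dict with "pixels" (480x640x3 uint8, red, green, blue), "K" (3x3 intrinsics, pixels), "R" (3x3) and "t" (3): a world point X has camera coordinates R X + t. Camera axes: x right, y down, z forward; pixel columns grow to the right and rows downward; lengths in m; the calibration is good to about 2 mm. A picture is of the moment at which its call begins. There is no depth.
- manip.sign_off(): hands the job in; it is judged then, once.
The state is a dict: "clock": time; "joint_positions": joint angles; "joint_vel": joint speeds; "effort": joint torques, N m; "tool_pos": TCP position; "orientation": TCP orientation; "force": force on the tool from outside, world axes, zero at the start; "moment": the same for the moment, N m; "width": opening from 0.0 (shut) to 1.0 (fully open); "gripper_force": force on a finger pad.
Only numpy, scipy, OpenCV 4.12 (cv2) and the standard library are available. Lean on these libraries where they do the work, as an engineer would, in place of code of your own. Each camera call takes 0.05 s, during which the arm holds its last target. There are 200 camera calls.

### The job

Set the aluminium stop gauge for the next breaker: turn the bar knob on it until the tip of its sliding pointer lines up with the tip of the pointed index tab across the scale (not with the square end clamp, which has no point), then let go. Move the pointer only by the knob, not by touching it, and leave the knob of the white test box as it is.

Things in the scene. Friction and masses are not known exactly. Their poses are not given: they have to be found in the camera images.
- knob_grip (a point): Grey bar knob on the fixed aluminium gauge plate (210 x 290 x 12 mm). Point on its vertical axis at grip height, 57 mm above the bench. Bar 48 mm long (point x, at first pointing roughly away from the robot), 14 thick (y), 32 tall (9 mm of it above the point). All else within 70 mm of the axis is under 37 mm high. Friction 0.06 N m; stays where left, turns 1.65 rad each way from mid-travel.
- pointer: Dark steel block, 16 x 24 x 12 mm, with a 22 mm cone tip pointing away from the robot over a white ticked scale beyond the knob. Origin under the tip, 12 mm above the bench. The knob drives it 45 mm per radian, no backlash: anticlockwise from above moves it along its own +y (left seen from the robot), clockwise to -y. Starts near mid-scale; a turn of 0.55 to 1.4 rad, either way, is needed.
- index_tab: Fixed dark steel tab, 26 x 24 x 12 mm, with a 22 mm cone tip pointing to the robot across the scale. Origin under the tip, 12 mm above the bench, 8 mm beyond the line of the pointer's tip; y along the scale as the pointer's: aligned when the pointer has y = 0 in this frame. 36 to 52 mm left or right of mid-scale; the square end clamp, alike but without a point, is on the other side.
- test_knob_end (a point): End of the bar of a like grey knob on the white test box, not to be turned: 24 mm off that knob's vertical axis, 57 mm above the bench; x along the bar, away from the axis. The box is fixed, 150 x 160 x 28 mm, with three round lamps and five jacks on top, on the other side of the robot's middle line from the gauge.

How it is judged:
At the end, for the whole second after the job is handed in: The pointer's tip stands still within 10 mm, along the scale, of the index tab's tip (y of pointer in the frame of index_tab between -0.01 and 0.01 m and linear speed of pointer below 0.01 m/s); the robot touches nothing.
It fails at once if the robot pushes on the pointer itself (over 2 N) (contact force between any of the arm, the fingers and pointer above 2 N).
It fails at once if the test box's knob is turned by more than about 0.2 rad (the end of its bar by 5 mm) (distance of test_knob_end from where it was at the start of the episode above 0.005 m).
It also fails if it takes over 40 s, if anything falls off the work surface, if the arm or the gripper's body presses on something with over 40 N, if the wrist force passes 120 N, or if a joint passes its speed limit or range.

## Working session

There is one attempt and no reset: what is moved stays moved. The work goes in short steps, Python scripts to look and compute and a shell command to move; the robot and the scene stay as the last step left them, time stands still between calls to the robot, and variables do not carry over. Pictures are saved under pics/ and viewed, at most 10 in all, crops included, and the job is handed in when it is done.

```bash
mkdir -p pics; python3 - <<'E'
from workcell import manip
import cv2,pickle
s=manip.read_state();print(s['clock'],s['tool_pos'],s['orientation'],s['width'])
for n in('scene','top'):
    f=manip.grab_frame(n);pickle.dump(f,open(f'pics/{n}0.pkl','wb'));cv2.imwrite(f'pics/{n}0.png',f['pixels'][:,:,::-1])
    print(n,f['K'][0],f['K'][1],-f['R'].T@f['t'])
E
```

```text
0.0 [0.18806045 0.59565074 0.20484167] [ 1.52296336e-01  9.88334692e-01 -6.00597517e-04 -4.19921198e-05] 1.0010837105930757
scene [449.49103208   0.         322.41595025] [  0.         449.49103208 235.71919811] [ 1.02031268 -0.17893902  0.55172904]
top [550.31786666   0.         324.43572981] [  0.         550.31786666 247.04380774] [ 0.40469756 -0.0263728   0.77391512]
```

View pics/top0.png

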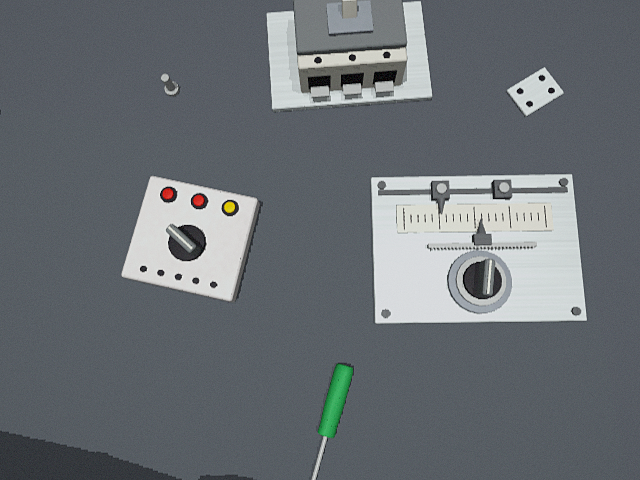

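View pics/scene0.png

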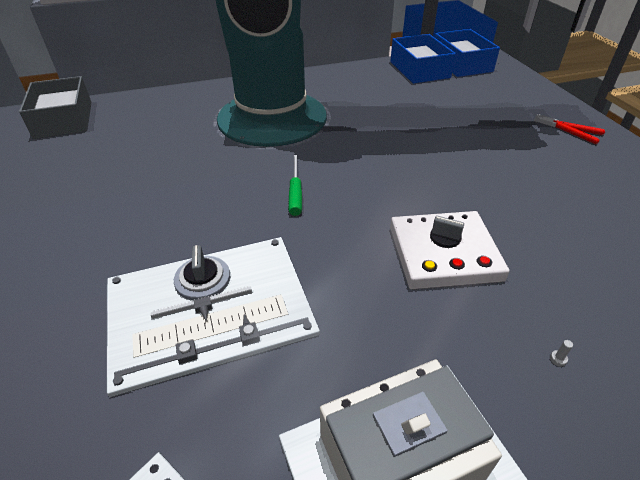

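Top view: gauge at right, its knob at about (484,279), pointer tip about (481,220), pointed tab tip about (441,213), which lies left (+y); the square clamp is at (503,188). The test box is on the left side. Zooming for accurate pixels.

```bash
python3 - <<'E'
import cv2
for n,(x,y,w,h) in {'top':(420,170,100,150),'scene':(160,230,110,120)}.items():
    i=cv2.imread(f'pics/{n}0.png')[y:y+h,x:x+w];k=4 if n=='top' else 5
    cv2.imwrite(f'pics/{n}0c.png',cv2.resize(i,None,fx=k,fy=k,interpolation=cv2.INTER_CUBIC))
E
```

```text
(no output)
```

View pics/top0c.png

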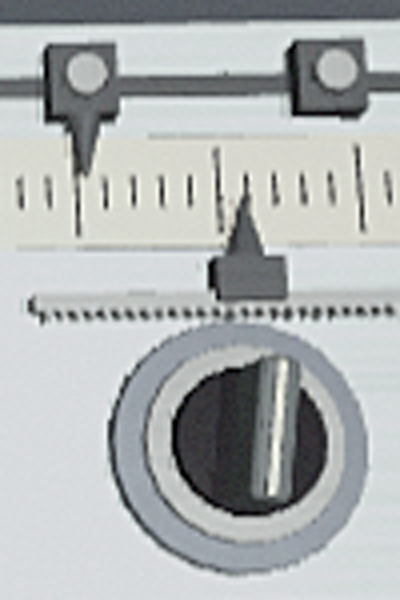

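View pics/scene0c.png

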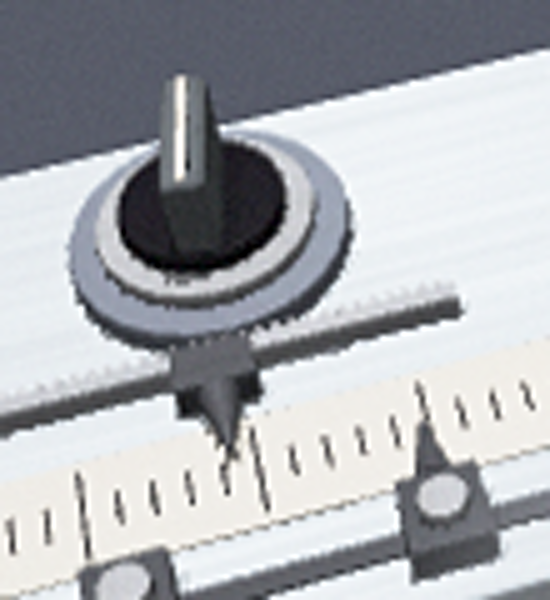

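Top crop: bar top-face centre at about px (489.5,277.0), ends (491.5,259.2) and (487.7,294.2); pointer tip (481.2,217.5), tab tip (440.5,214). Scene crop: bar top centre (196.8,256.2), pointer tip (206.8,322.4), tab tip (244.6,313.6).

```bash
cat > h.py <<'E'
import pickle,numpy as np,cv2
F={n:pickle.load(open(f'pics/{n}0.pkl','rb')) for n in('top','scene')}
def ray(n,uv,z):
    f=F[n];c=-f['R'].T@f['t'];d=f['R'].T@np.linalg.inv(f['K'])@np.array([*uv,1.]);return c+d*(z-c[2])/d[2]
def tri(a,b):
    P=[F[n]['K']@np.c_[F[n]['R'],F[n]['t']] for n in('top','scene')]
    X=cv2.triangulatePoints(P[0],P[1],np.array(a,float),np.array(b,float)).ravel();return X[:3]/X[3]
E
python3 - <<'E'
from h import *
np.set_printoptions(precision=4,suppress=True)
for k,a,b,z in(('knob',(489.5,277),(196.8,256.2),.066),('ptr',(481.2,217.5),(206.8,322.4),.018),('tab',(440.5,214),(244.6,313.6),.018)):
    print(k,tri(a,b),ray('top',a,z),ray('scene',b,z))
p,t=ray('top',(481.2,217.5),.018),ray('top',(440.5,214),.018)
e,f=ray('top',(491.5,259.2),.066),ray('top',(487.7,294.2),.066)
c=[ray('top',u,.012) for u in((372,177),(573,175),(586,321),(375,323))]
print('bar ang',np.degrees(np.arctan2(*(e-f)[1::-1])), np.linalg.norm(e-f))
s=c[0]-c[1];s2=c[3]-c[2];print('plate y dir',s,s2)
y=(s+s2);y/=np.linalg.norm(y);print(y,'offset',(t-p)@y,'turn deg',np.degrees((t-p)@y/.045))
from scipy.spatial.transform import Rotation as R
from workcell import manip
st=manip.read_state();T=R.from_quat(st['orientation']);print(T.as_matrix())
E
```

```text
knob [ 0.5073 -0.2245  0.0649] [ 0.5069 -0.2261  0.066 ] [ 0.5096 -0.2217  0.066 ]
ptr [ 0.5983 -0.2287  0.0185] [ 0.5981 -0.2309  0.018 ] [ 0.5991 -0.2256  0.018 ]
tab [ 0.6015 -0.1723  0.0208] [ 0.6021 -0.1739  0.018 ] [ 0.5999 -0.1708  0.018 ]
bar ang -8.007694112850702 0.046146449745295075
plate y dir [-0.0082  0.2884  0.    ] [-0.0091  0.2875  0.    ]
[-0.0299  0.9996  0.    ] offset 0.05686846779837441 turn deg 72.4071820493885
[[-0.9536  0.301  -0.0003]
 [ 0.301   0.9536 -0.001 ]
 [-0.0001 -0.0011 -1.    ]]
```

```bash
cat > goal.py <<'E'
import sys,numpy as np
from scipy.spatial.transform import Rotation as R
from workcell import manip
x,y,z,yaw=map(float,sys.argv[1:5])   # yaw: world angle of tool y, deg; tool z down
s=manip.read_state();T=R.from_quat(s['orientation'])
a=np.radians(yaw);Y=np.array([np.cos(a),np.sin(a),0]);Z=np.array([0,0,-1.]);G=R.from_matrix(np.c_[np.cross(Y,Z),Y,Z])
print('slide cm',(T.inv().apply(np.array([x,y,z])-s['tool_pos'])*100).round(2),'rot deg',np.degrees((T.inv()*G).as_rotvec()).round(1))
Yn=T.as_matrix()[:,1];print('t',s['clock'],'pos',np.round(s['tool_pos'],4),'yaw',np.degrees(np.arctan2(Yn[1],Yn[0])).round(1),'q',np.round(s['joint_positions'],2),'F',np.round(s['force'],1),'w',round(s['width'],3),'gf',s['gripper_force'])
E
python3 -m jog '{"delta_rot":[[0,0,6],[0,0,13],[0,0,20],[0,0,28],[0,0,36],[0,0,44],[0,0,52],[0,0,60]],"slide":[[-1.5,-2,0],[-3.5,-4.5,0],[-6,-7.5,0],[-8.5,-10.5,0],[-11,-13.5,0],[-13.5,-16.5,0],[-16,-20,0],[-18,-22.5,0]],"gripper":[-1,-1,-1,-1,-1,-1,-1,-1]}' 15
python3 goal.py 0.507 -0.2245 0.15 -98
```

```text
clock: 0.9
tool_pos: [0.2924, 0.3248, 0.2053]
orientation: [0.629, 0.778, -0.0, -0.0]
force: [1.2, 0.4, 1.0]
width: 0.998
gripper_force: 0.0
slide cm [-58.21   9.48   5.54] rot deg [ -0.    0.  110.1]
t 0.9 pos [0.2924 0.3248 0.2053] yaw 12.1 q [-1.15  0.07  0.26  2.06 -0.02  1.01 -0.67] F [1.2 0.4 1. ] w 0.998 gf 0.0
```

```bash
python3 -m jog '{"delta_rot":[[0,0,7],[0,0,15],[0,0,22],[0,0,30],[0,0,38],[0,0,45],[0,0,52],[0,0,60]],"slide":[[-3,0.5,0],[-6.5,1,0],[-10,1.6,0],[-14,2.2,0],[-18,2.9,0],[-22,3.5,0],[-26,4.2,0],[-29,4.7,0]],"gripper":[-1,-1,-1,-1,-1,-1,-1,-1]}'
python3 goal.py 0.507 -0.2245 0.14 -98
```

```text
clock: 1.7
tool_pos: [0.401, 0.052, 0.2056]
orientation: [0.933, 0.359, 0.0, -0.0]
force: [0.5, 0.4, -0.1]
width: 1.002
gripper_force: 0.0
slide cm [-10.68  27.62   6.55] rot deg [-0.  -0.  50.1]
t 1.7 pos [0.401  0.052  0.2056] yaw -47.9 q [-0.81 -0.    0.61  2.14  0.    1.01 -1.04] F [ 0.5  0.4 -0.1] w 1.002 gf 0.0
```

```bash
python3 -m jog '{"delta_rot":[[0,0,7],[0,0,15],[0,0,23],[0,0,31],[0,0,39],[0,0,46],[0,0,50],[0,0,50]],"slide":[[-1.5,4,1],[-3,8,2],[-4.8,12.5,3],[-6.5,17,4],[-8.5,22,5],[-10,26,6],[-10.7,27.6,6.5],[-10.7,27.6,6.5]],"gripper":[-1,-1,-1,-1,-1,-1,-1,-1]}'
python3 goal.py 0.507 -0.2245 0.041 -98
python3 - <<'E'
from workcell import manip
import cv2
f=manip.grab_frame('scene')
cv2.imwrite('pics/s1.png',cv2.resize(f['pixels'][100:400,60:360,::-1],None,fx=2,fy=2))
E
```

```text
clock: 2.5
tool_pos: [0.5074, -0.2244, 0.1393]
orientation: [0.998, -0.068, -0.001, 0.001]
force: [-0.4, 0.8, -0.6]
width: 1.002
gripper_force: 0.0
slide cm [-0.02 -0.01  9.83] rot deg [0.1 0.1 0.1]
t 2.5 pos [ 0.5074 -0.2244  0.1393] yaw -97.9 q [-0.29  0.49  0.83  1.87 -0.43  0.97 -0.97] F [-0.4  0.8 -0.6] w 1.002 gf 0.0
```

View pics/s1.png

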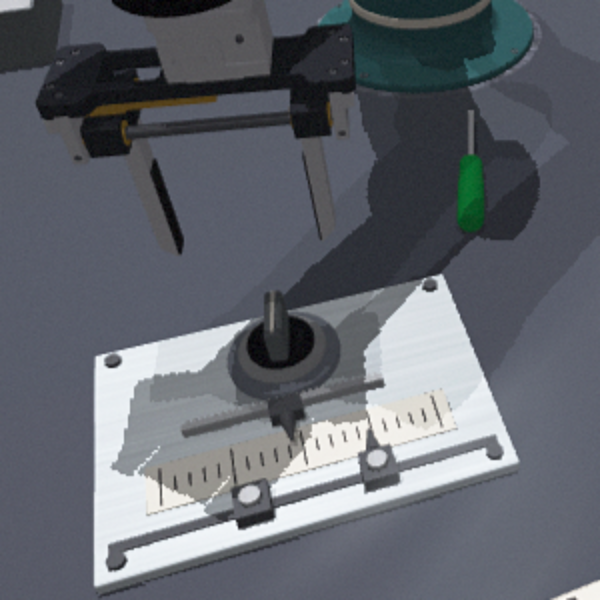

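The open fingers straddle the knob (bar at about (273,325) in the crop). Descend and close.

```bash
python3 -m jog '{"delta_rot":[[0,0,0],[0,0,0],[0,0,0],[0,0,0],[0,0,0],[0,0,0],[0,0,0],[0,0,0]],"slide":[[0,0,1.5],[0,0,3.5],[0,0,5.5],[0,0,7.5],[0,0,9],[0,0,9.8],[0,0,9.8],[0,0,9.8]],"gripper":[-1,-1,-1,-1,-1,-1,-1,-1]}' 15
python3 goal.py 0.507 -0.2245 0.041 -98
python3 -m jog '{"delta_rot":[[0,0,0],[0,0,0],[0,0,0],[0,0,0],[0,0,0],[0,0,0],[0,0,0],[0,0,0]],"slide":[[0,0,0],[0,0,0],[0,0,0],[0,0,0],[0,0,0],[0,0,0],[0,0,0],[0,0,0]],"gripper":[1,1,1,1,1,1,1,1]}' 15
python3 goal.py 0.507 -0.2245 0.041 -98
```

```text
clock: 3.35
tool_pos: [0.5084, -0.2216, 0.043]
orientation: [0.998, -0.065, 0.0, 0.0]
force: [-0.3, -0.2, 0.2]
width: 1.0
gripper_force: 0.0
slide cm [-0.1   0.31  0.2 ] rot deg [ 0.  -0.   0.5]
t 3.35 pos [ 0.5084 -0.2216  0.043 ] yaw -97.5 q [-0.2   0.62  0.72  1.93 -0.56  0.8  -0.86] F [-0.3 -0.2  0.2] w 1.0 gf 0.0
clock: 4.15
tool_pos: [0.5081, -0.2216, 0.0425]
orientation: [0.998, -0.066, -0.0, 0.0]
force: [0.1, 0.3, 0.7]
width: 0.356
gripper_force: 0.0
slide cm [-0.07  0.3   0.15] rot deg [0.  0.  0.5]
t 4.15 pos [ 0.5081 -0.2216  0.0425] yaw -97.5 q [-0.2   0.62  0.72  1.93 -0.56  0.8  -0.86] F [0.1 0.3 0.7] w 0.356 gf 0.0
```

```bash
python3 -m jog '{"delta_rot":[[0,0,0],[0,0,0],[0,0,0],[0,0,0],[0,0,0],[0,0,0],[0,0,0],[0,0,0]],"slide":[[0,0.3,0.1],[0,0.3,0.1],[0,0.3,0.1],[0,0.3,0.1],[0,0.3,0.1],[0,0.3,0.1],[0,0.3,0.1],[0,0.3,0.1]],"gripper":[1,1,1,1,1,1,1,1]}' 15
python3 goal.py 0.507 -0.2245 0.041 -98
```

```text
clock: 4.95
tool_pos: [0.5076, -0.2247, 0.0415]
orientation: [0.998, -0.066, -0.0, 0.0]
force: [-0.9, -3.3, -4.0]
width: 0.149
gripper_force: 15.0
slide cm [-0.06 -0.01  0.05] rot deg [0.  0.  0.5]
t 4.95 pos [ 0.5076 -0.2247  0.0415] yaw -97.5 q [-0.19  0.62  0.72  1.93 -0.56  0.8  -0.86] F [-0.9 -3.3 -4. ] w 0.149 gf 14.955319315195084
```

```bash
python3 -m jog '{"delta_rot":[[0,0,-3],[0,0,-8],[0,0,-13],[0,0,-18],[0,0,-24],[0,0,-30],[0,0,-36],[0,0,-36]],"slide":[[0,0,0],[0,0,0],[0,0,0],[0,0,0],[0,0,0],[0,0,0],[0,0,0],[0,0,0]],"gripper":[1,1,1,1,1,1,1,1]}' 15
python3 goal.py 0.507 -0.2245 0.041 -26
```

```text
clock: 5.75
tool_pos: [0.5074, -0.224, 0.0415]
orientation: [0.969, 0.247, -0.0, -0.001]
force: [-2.1, 3.2, 1.0]
width: 0.152
gripper_force: 15.0
slide cm [-0.07  0.03  0.05] rot deg [ -0.1  -0.  -35.4]
t 5.75 pos [ 0.5074 -0.224   0.0415] yaw -61.4 q [-0.08  0.57  0.56  1.93 -0.43  0.76 -0.34] F [-2.1  3.2  1. ] w 0.152 gf 14.958095848560333
```

```bash
python3 -m jog '{"delta_rot":[[0,0,-3],[0,0,-8],[0,0,-14],[0,0,-20],[0,0,-26],[0,0,-32],[0,0,-35],[0,0,-35]],"slide":[[0,0,0],[0,0,0],[0,0,0],[0,0,0],[0,0,0],[0,0,0],[0,0,0],[0,0,0]],"gripper":[1,1,1,1,1,1,1,1]}' 15
python3 goal.py 0.507 -0.2245 0.041 -26
python3 - <<'E'
from workcell import manip
import cv2
f=manip.grab_frame('scene')
cv2.imwrite('pics/s2.png',cv2.resize(f['pixels'][250:400,100:320,::-1],None,fx=3.5,fy=3.5,interpolation=cv2.INTER_CUBIC))
E
```

```text
clock: 6.55
tool_pos: [0.5069, -0.2234, 0.0414]
orientation: [0.851, 0.526, -0.0, -0.001]
force: [-7.6, 7.1, 7.0]
width: 0.154
gripper_force: 15.0
slide cm [-0.09  0.06  0.04] rot deg [-0.2 -0.1 -0.6]
t 6.55 pos [ 0.5069 -0.2234  0.0414] yaw -26.6 q [ 0.04  0.54  0.41  1.92 -0.31  0.74  0.16] F [-7.6  7.1  7. ] w 0.154 gf 14.965884983539581
```

View pics/s2.png

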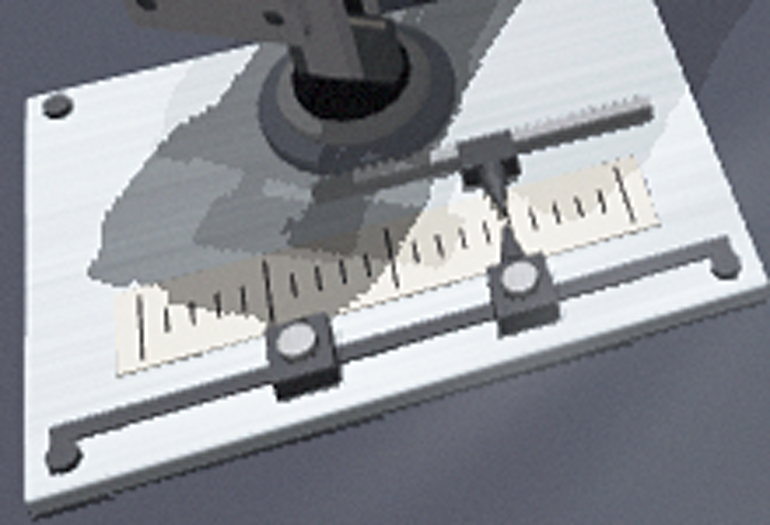

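The pointer tip (~(504,214) in the crop) faces the tab tip (~(508,224)), aligned within a mm or two along the scale. Release and rise.

```bash
python3 -m jog '{"delta_rot":[[0,0,0],[0,0,0],[0,0,0],[0,0,0],[0,0,0],[0,0,0],[0,0,0],[0,0,0]],"slide":[[0,0,0],[0,0,0],[0,0,0],[0,0,0],[0,0,0],[0,0,0],[0,0,0],[0,0,0]],"gripper":[-0.4,-0.4,-0.4,-0.4,-0.4,-0.4,-0.4,-0.4]}'
python3 -m jog '{"delta_rot":[[0,0,0],[0,0,0],[0,0,0],[0,0,0],[0,0,0],[0,0,0],[0,0,0],[0,0,0]],"slide":[[0,0,-1],[0,0,-3],[0,0,-5.5],[0,0,-8],[0,0,-10.5],[0,0,-13],[0,0,-15],[0,0,-15]],"gripper":[-0.4,-0.4,-0.4,-0.4,-0.4,-0.4,-0.4,-0.4]}'
python3 goal.py 0.4 0 0.25 -26
python3 - <<'E'
from workcell import manip
import cv2
f=manip.grab_frame('scene')
cv2.imwrite('pics/s3.png',cv2.resize(f['pixels'][230:350,160:290,::-1],None,fx=5,fy=5,interpolation=cv2.INTER_CUBIC))
E
```

```text
clock: 7.4
tool_pos: [0.5077, -0.2246, 0.0415]
orientation: [0.85, 0.526, -0.0, 0.0]
force: [0.3, 0.2, 0.0]
width: 0.697
gripper_force: 0.0
clock: 8.2
tool_pos: [0.5087, -0.2252, 0.1947]
orientation: [0.851, 0.526, 0.002, 0.002]
force: [-0.0, 0.3, 0.2]
width: 0.701
gripper_force: 0.0
slide cm [ 15.29 -19.76  -5.6 ] rot deg [ 0.2 -0.1 -0.5]
t 8.2 pos [ 0.5087 -0.2252  0.1947] yaw -26.5 q [-0.04  0.33  0.5   1.82 -0.18  1.04  0.06] F [-0.   0.3  0.2] w 0.701 gf 0.0
```

View pics/s3.png

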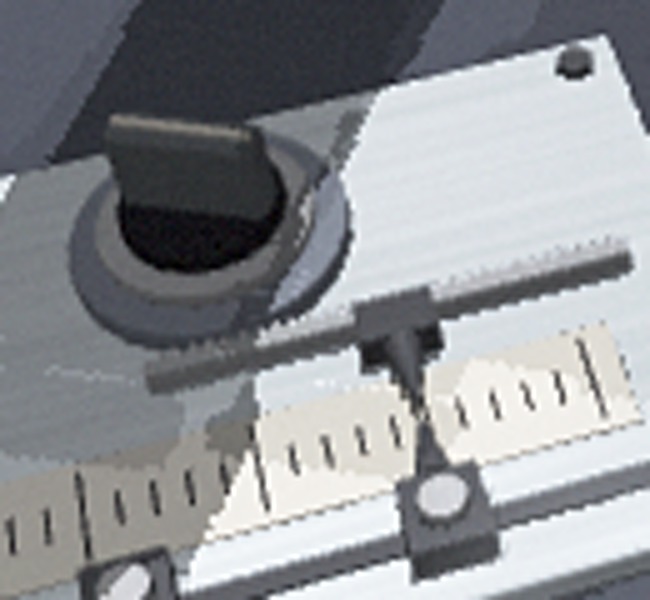

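The gripper is clear of the knob. The pointer tip (~(419,408)) meets the tab tip (~(423,420)) along the tick direction, well within 10 mm.

```bash
python3 -c "
from workcell import manip
print(manip.sign_off())"
```

```text
the job is handed in; nothing more can be done
None
```

I turned the gauge knob about 71° anticlockwise, let go and handed the job in at about 8.2 s; in the last picture the pointer tip faces the index tab tip to within about 2 mm, and the arm never went near the test box's knob.

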